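Load the router's blank feeder in order and feed the first blank

TASK

Get the blank feeder ready for the engraving run: pull its feed lever all the way back to the load stop, then stack the round blanks flat in the four-rod tower one by one, the brass one first, then every blue one, then every red one. Then push the lever all the way to the feed stop so that the brass blank drops into the nest, and bring the lever back to idle, upright at its green mark, with the other blanks still in the tower. Leave everything else on the bench where it is.

Things in the scene. Friction and masses are not known exactly. Their poses are not given: they have to be found in the camera images.
- feeder: the blank feeder, fixed to the bench; place and yaw vary. Origin on the bench surface, on the tower's axis; x across, y from the nest (-y side) past the tower to the black pusher housing (+y side), z up. The tower is four upright 8 mm steel rods at x = +-19, y = +-19 mm round a 46 mm space for the 42 mm blanks, with 30 mm gaps between rods on all sides where fingers can go down
- tower (a point): centre of the tower's bed, on which the first blank comes to rest, 14 mm above the bench; axes as the feeder's. The two rods on the nest side start 26 mm above the bed, carried by bars along y at x = +-25 to +-32 mm, 26 to 32 above the bed; below them the lowest blank can slide out to -y
- mouth (a point): on the tower's axis 135 mm above the bench, where the straight part of the rods ends; above it they splay outwards by 6 mm up to their ends at 154. A blank let go level with its underside 10 to 20 mm below this point drops flat on to the bed or the stack. There is room for all blanks (at most 5)
- nest (a point): centre of the nest's floor, 8 mm above the bench, 55 mm from the tower's axis on the feeder's -y side: a pocket 48 mm wide in x and 56 long in y, walls 24 above the bench; its floor is 6 mm lower than the bed
- lever (a joint): feed lever, rad: 0 = load stop (leans 30 degrees to the feeder's +y, away from the nest; black mark), 0.524 = idle (upright; green mark), 1.047 = feed stop (leans 30 degrees to the nest; yellow mark). It stays where it is left and takes 2 to 5 N at the grip
- pusher_front (a point): top middle of the front edge of the orange pusher (26 mm wide, top 19 above the bed), which the lever drives: at feeder y = +24 mm at load, -5 at idle, -34 at feed. It pushes the lowest blank into the nest while the others rest on its top; only with the lever at load can a blank drop to the bed
- lever_hinge (a point): centre of the lever's hinge, at x = -90, y = +30, z = 35 mm in the feeder's frame; the lever turns about the feeder's x axis
- lever_knob (a point): centre of the lever's red grip, 100 mm from the hinge: a crosswise cylinder 24 mm in diameter and 30 long along the feeder's x axis; it can be pinched from above by its flat ends and turns between the fingers
- brass: round brass (yellow metal) blank, a plain solid disc 42 mm in diameter and 20 thick, lying flat on the bench on a dark mat; origin at its centre, z is the disc's axis; 0.23 kg, always present
- blue1: round blue blank, a plain solid disc 42 mm in diameter and 20 thick, lying flat on the bench on a dark mat; origin at its centre, z is the disc's axis; 0.1 kg, may be absent
- blue2: round blue blank, a plain solid disc 42 mm in diameter and 20 thick, lying flat on the bench on a dark mat; origin at its centre, z is the disc's axis; 0.1 kg, may be absent
- red1: round red blank, a plain solid disc 42 mm in diameter and 20 thick, lying flat on the bench on a dark mat; origin at its centre, z is the disc's axis; 0.1 kg, may be absent
- red2: round red blank, a plain solid disc 42 mm in diameter and 20 thick, lying flat on the bench on a dark mat; origin at its centre, z is the disc's axis; 0.1 kg, may be absent
- red3: round red blank, a plain solid disc 42 mm in diameter and 20 thick, lying flat on the bench on a dark mat; origin at its centre, z is the disc's axis; 0.1 kg, may be absent
- jar: small closed screw jar, 44 mm across, 50 high (sizes in mm); origin at its underside; not part of the job
- vblock: small steel V-block, 45 x 40 x 36 high (sizes in mm); origin at its underside; not part of the job
- tape: roll of masking tape lying flat, 100 across, 48 high (sizes in mm); origin at its underside; not part of the job
- brick: black power adapter, 44 x 100 x 30 high (sizes in mm); origin at its underside; not part of the job
- wrench: open-ended wrench lying flat, about 180 long (sizes in mm); origin at its underside; not part of the job
- brush: bench brush lying flat, about 200 long (sizes in mm); origin at its underside; not part of the job
- offcut: brown board offcut, 70 x 140 x 18 high (sizes in mm); origin at its underside; not part of the job
There are look-alikes about, which are no part of the job. What is shaped like the red3 but turquoise is not meant. Leave any turquoise look-alike of the brass alone.

How it is judged:
By the outcome, as a careful person would: the job done as asked, in the order asked, and still so for the second after the job is handed in, with the robot touching nothing.
Of blue1, blue2, red1, red2, red3 only 2 to 4 are there at a start; the rules pass over those that are not, and their reading is None.
At some moment in a run one of brass, blue1, blue2, red1, red2, red3 may be knocked a few centimetres aside while the robot is not near it.
It also fails if it takes over 210 s, if anything falls off the work surface, if the arm or the gripper's body presses on something with over 40 N, if the wrist force passes 120 N, or if a joint passes its speed limit or range.

ROBOT

A 6-joint arm with a two-finger parallel gripper is mounted at the origin on the work surface. World frame = base frame: x ahead of the robot, y to its left, z up, the work surface at z = 0. Lengths are in m, angles in rad, forces in N, time in s.
With the tool pointing down it reaches from about 0.325 to 0.775 m from the base axis. Payload 5.5 kg.
Tool frame: the origin (TCP) lies between the finger pads; the fingertips stand 8 mm ahead of it and the grasp point (between the pads) lies 11 mm behind it (tcp_to_tips is the distance from the TCP to the fingertips, in m); z points along the fingers, y is the line along which they close (so a half turn about z gives the same grasp; the last joint's range is limited). The gripper opens to 88 mm and grips with 3 to 60 N. Pads are 20 mm wide; open, the fingers measure 115 mm over their backs; the gripper's body (75 mm by 178 mm) begins 61 mm behind the grasp point.
Start: joints at [-1.278, 0.091, 1.231, -0, 1.82, -0.057], TCP at [0.206, -0.564, 0.231] pointing down, gripper open.
Joint ranges: [-2.87, 2.87], [-0.86, 2.18], [0.17, 2.46], [-1.51, 4.65], [0.06, 2.69], [-2.65, 2.65]. Speed limits (rad/s): [2.57, 2.57, 3.01, 3.14, 3.14, 3.14].

INTERFACE

Orientations are given as a unit quaternion [w, x, y, z].
In Python, from bench import * gives the robot as it stands. Calls block until the motion is done:
- move_to(position, orientation): joint-space move of the TCP to a pose.
- move_l(position, speed=0.15, orientation=None): straight line of the TCP; orientation=None keeps the orientation; speed is the mean speed in m/s.
- movej(angles): joint-space move.
- gripper_open() and close(): open the fingers fully, or close them until they stop; the grip force is fixed at half the most.
- hold(seconds).
- inverse_kinematics(position, orientation): joint angles nearest the present ones, or None.
- state(): the state.
- get_image(name): name is "scene" or "top" or "wrist"; returns a dict with "frame" (420x560x3 uint8, blue, green, red), "depth" (420x560 float32, m along the optical axis (not along the pixel's ray), 0 where there is no reading), "camera_matrix" (3x3 intrinsics, pixels), "view" (4x4, takes a point from world to camera coordinates). Camera axes: x right, y up, looking along -z (the intrinsics and any distortion apply to the point x, -y, -z); pixel columns grow to the right and rows downward; lengths in m; the calibration is good to about 2 mm. The wrist camera is an equidistant fisheye: a pixel r from the principal point sees the ray r / f radians off the axis. A picture is of the moment at which its call begins.
A pose or a line that the arm cannot do raises IKError and nothing moves.
- job_done(): hands the job in; it is judged then, once.
The state is a dict: "time": time; "joint_pos": joint angles; "dq": joint speeds; "joint_torque": joint torques, N m; "ee_pos": TCP position; "ee_rot": TCP orientation; "ft_force": force on the tool from outside, world axes, zero at the start; "moment": the same for the moment, N m; "finger_gap": finger opening in m; "finger_force": force on a finger pad.
Only numpy, scipy, OpenCV 4.12 (cv2) and the standard library are available. Lean on these libraries where they do the work, as an engineer would, in place of code of your own. Each camera call takes 0.05 s, during which the arm holds its last target. There are 200 camera calls.

## Working session

There is one attempt and no reset: what is moved stays moved. The work goes in short steps, each a Python script; the robot and the scene stay as the last script left them, time stands still between calls to the robot, and variables do not carry over. Pictures are saved under pics/ and viewed, at most 14 in all, crops included, and the job is handed in when it is done.

```bash
mkdir -p pics
cat > h.py <<'E'
from bench import *
import numpy as np, cv2
def snap(name,fn):
    im=get_image(name); np.savez('pics/'+fn+'.npz',**{k:np.asarray(v) for k,v in im.items()})
    cv2.imwrite('pics/'+fn+'.png',im['frame']); return im
def load(fn): return dict(np.load('pics/'+fn+'.npz'))
def p3(im,u,v,z=None):
    "world point of pixel; via depth, or on the plane z"
    K=im['camera_matrix'];V=np.linalg.inv(im['view'])
    d=np.array([(u-K[0,2])/K[0,0],-(v-K[1,2])/K[1,1],-1.])
    c=V[:3,3]; r=V[:3,:3]@d
    if z is None: return c+r*float(im['depth'][int(round(v)),int(round(u))])
    return c+r*(z-c[2])/r[2]
E
python3 - <<'E'
from h import *
a=snap('top','top0');b=snap('scene','sc0')
for i in(a,b): print(i['camera_matrix'].round(1).tolist(),i['view'].round(3).tolist())
s=state();print(s)
E
```

```text
[[456.4, 0.0, 273.4], [0.0, 456.4, 203.9], [0.0, 0.0, 1.0]] [[-0.024, -1.0, -0.005, -0.015], [0.997, -0.024, 0.072, -0.557], [-0.072, -0.003, 0.997, -1.038], [0.0, 0.0, 0.0, 1.0]]
[[424.7, 0.0, 282.0], [0.0, 424.7, 215.1], [0.0, 0.0, 1.0]] [[-0.735, 0.678, 0.014, 0.428], [-0.41, -0.461, 0.787, 0.147], [0.54, 0.573, 0.616, -1.236], [0.0, 0.0, 0.0, 1.0]]
{'time': 0.1, 'joint_pos': array([-1.27771895e+00,  9.17741637e-02,  1.23174168e+00,  6.36720161e-06,
        1.81978897e+00, -5.67176004e-02]), 'dq': array([ 8.28441498e-04, -1.56210318e-03, -1.45607963e-03, -7.71133348e-04,
       -1.64778738e-03,  7.95703555e-05]), 'joint_torque': array([ 3.64935993e-03, -4.47857738e+01, -4.07570672e+01,  7.01898686e-02,
        2.83443031e-02, -1.26026416e-04]), 'ee_pos': array([ 0.2055431 , -0.56343594,  0.229639  ]), 'ee_rot': array([-8.50473367e-04,  9.84743885e-01,  1.74007897e-01, -9.78716251e-05]), 'ft_force': array([0.07827757, 0.00348818, 0.82231584]), 'moment': array([ 0.01654431, -0.00855397, -0.01243578]), 'finger_force': 0.0, 'finger_gap': 0.08813588168236541}
```

View pics/top0.png

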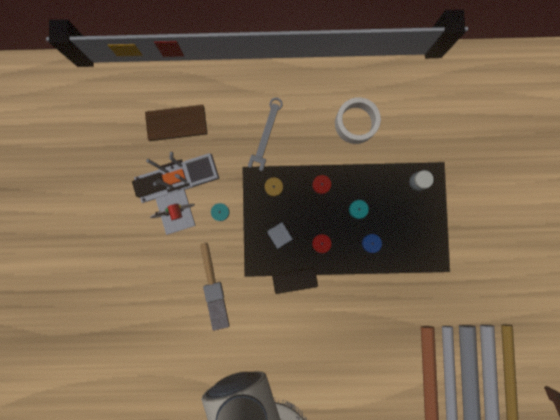

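View pics/sc0.png

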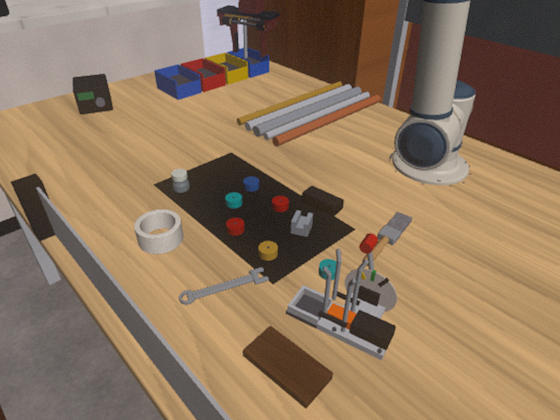

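The top view shows brass at (274,187), reds at (322,184) and (322,244), and blue at (372,243). The turquoise look-alikes at (360,209) and (220,212) are to be left alone. The feeder is around (175,178), with the nest to the right at (200,170) and the lever knob at (175,212). I'll check these in enlarged crops.

Run:
```python
from h import *
a=load('top0')
c=a['frame'][140:240,125:235];cv2.imwrite('pics/c1.png',cv2.resize(c,None,fx=6,fy=6,interpolation=cv2.INTER_CUBIC)[:600])
c=a['frame'][165:265,260:393];cv2.imwrite('pics/c2.png',cv2.resize(c,None,fx=6,fy=6,interpolation=cv2.INTER_CUBIC))
hsv=cv2.cvtColor(a['frame'],cv2.COLOR_BGR2HSV)
for n,(u,v) in dict(brass=(274,187),redA=(322,184),redB=(322,244),blue=(372,243),turqA=(360,209),turqB=(220,212)).items():
    h0=int(hsv[v-4,u-4,0]); 
    m=np.zeros(hsv.shape[:2],np.uint8)
    dh=np.abs((hsv[...,0].astype(int)-h0+90)%180-90)
    z=p3(a,0,0,0)
    sub=(slice(v-14,v+15),slice(u-14,u+15))
    D=a['depth'][sub]; 
    m[sub]=((dh[sub]<12)&(hsv[...,1][sub]>110)&(hsv[...,2][sub]>50))
    ys,xs=np.nonzero(m); 
    # top-face pixels: height near 20mm
    P=np.array([p3(a,x,y) for x,y in zip(xs,ys)])
    k=P[:,2]>0.014
    print(n,hsv[v-4,u-4],len(xs),k.sum(),P[k].mean(0).round(4) if k.any() else P[:,2].max(),p3(a,xs.mean(),ys.mean(),0.018).round(4), np.ptp(P[k],0).round(3))
```

```text
brass [ 19 148 122] 308 259 [ 0.5978 -0.0298  0.0245] [ 0.5974 -0.0296  0.018 ] [0.139 0.04  1.061]
redA [  3 208 103] 309 258 [ 0.6005 -0.1415  0.0246] [ 0.6003 -0.1418  0.018 ] [0.141 0.13  1.061]
redB [  0 191 104] 307 264 [ 0.4635 -0.1375  0.0207] [ 0.4624 -0.1374  0.018 ] [0.041 0.04  0.011]
blue [109 174  98] 303 272 [ 0.4614 -0.2526  0.0246] [ 0.4605 -0.2533  0.018 ] [0.039 0.242 1.061]
turqA [ 91 177 104] 304 265 [ 0.5402 -0.2245  0.0287] [ 0.5399 -0.2257  0.018 ] [0.081 0.216 1.061]
turqB [ 89 137 108] 191 191 [0.5407 0.0965 0.0203] [0.5408 0.0967 0.018 ] [0.035 0.036 0.011]
```

View pics/c1.png

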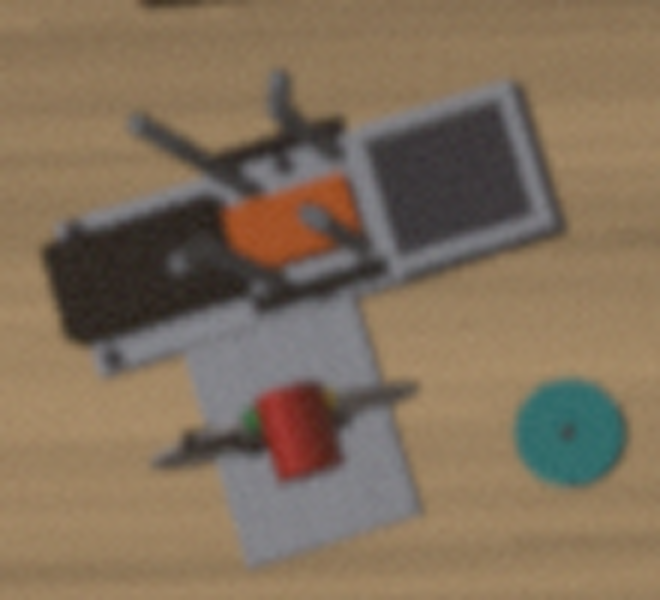

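View pics/c2.png

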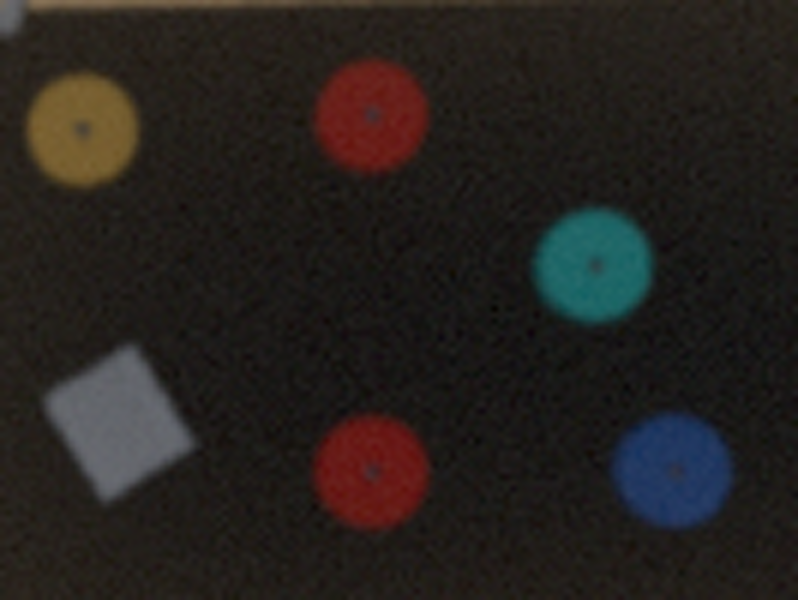

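The crops confirm the targets: brass has a yellow face and is plain, the two red and one blue are as described, and the turquoise ones are decoys. The feeder crop shows rod tops at (278,78), (140,122), (315,215) and (180,262), and nest pocket corners at (500,103), (532,215), (403,250) and (370,150). The knob is at (300,430). I'll fit the feeder pose from these.

```bash
cat >> h.py <<'E'
def proj(im,P):
    q=(im['view']@np.append(P,1))[:3];K=im['camera_matrix']
    return np.array([K[0,2]+K[0,0]*q[0]/-q[2],K[1,2]-K[1,1]*q[1]/-q[2]])
def W(f,p):
    x,y,t=f[:3];c,s=np.cos(t),np.sin(t)
    return np.array([x+c*p[0]-s*p[1],y+s*p[0]+c*p[1],p[2]])
def knobp(th): a=th-np.pi/6; return np.array([-.09,.03-.1*np.sin(a),.035+.1*np.cos(a)])
E
python3 - <<'E'
from h import *
from scipy.optimize import least_squares
a=load('top0')
F=[((.025,-.025,.154),(278,80)),((.025,.025,.154),(140,122)),((-.025,-.025,.154),(315,215)),((-.025,.025,.154),(180,262)),
((.024,-.083,.024),(500,103)),((-.024,-.083,.024),(532,213)),((-.024,-.027,.024),(403,250)),((.024,-.027,.024),(370,150))]
px=lambda c:np.array(c)/6+[125-.42,140-.42]
def res(f): return np.concatenate([proj(a,W(f,p))-px(c) for p,c in F]+[proj(a,W(f,knobp(f[3])))-px((300,428))])
r=least_squares(res,[.62,.21,0.2,.52],loss='soft_l1',f_scale=.5)
print(r.x.round(4),(r.fun.reshape(-1,2)*6).round(1).tolist())
# knob/rod-tip depth check
for c in[(300,428),(278,80),(140,122),(315,215),(180,262),(450,180),(290,220),(290,540)]:
    u=px(c);print(c,p3(a,*u).round(4))
E
```

```text
[0.6256 0.1943 0.2784 0.7617] [[1.4, -1.9], [-1.4, -0.5], [6.0, 2.2], [-0.3, -1.1], [-0.2, -5.0], [3.5, 2.2], [-6.1, 8.1], [-8.3, -9.3], [0.6, 2.9]]
(300, 428) [0.5375 0.173  0.1454]
(278, 80) [0.6558 0.1775 0.1544]
(140, 122) [0.6424 0.2245 0.1549]
(315, 215) [0.6093 0.1655 0.1536]
(180, 262) [0.5942 0.2111 0.155 ]
(450, 180) [0.6424 0.1435 0.0078]
(290, 220) [0.6248 0.2013 0.0315]
(290, 540) [0.5024 0.2073 0.0093]
```

```bash
cat >> h.py <<'E'
f0=np.array([.6256,.1943,.2784])
def quat(phi): a=(phi+np.pi/2)/2; return np.array([0,np.cos(a),np.sin(a),0.])
def best(pos,phis):
    "orientation with the least turned last joint"
    c=[(abs(j[5]),p) for p in phis for p in(p,p+np.pi) if (j:=inverse_kinematics(pos,quat(p))) is not None]
    return quat(min(c)[1])
def st(): s=state(); return round(s['time'],2),s['ee_pos'].round(4),s['ft_force'].round(1),round(s['finger_gap'],4),round(s['finger_force'],1)
DZ=np.array([0,0,-.004])
def lever(th0,th1,n=6):
    for t in np.linspace(th0,th1,n+1)[1:]:
        move_l(W(f0,knobp(t))+DZ,speed=.08)
    print('lever',st())
E
python3 - <<'E'
from h import *
k=W(f0,knobp(.7617))+DZ
q=best(k,[f0[2]])
move_to(k+[0,0,.07],q); im=snap('wrist','w0'); snap('top','top1')
print(st(),state()['joint_pos'].round(2),k)
E
```

```text
(3.05, array([0.5376, 0.1751, 0.1982]), array([ 0.1,  0.3, -0. ]), 0.0879, 0.0) [ 0.25 -0.01  1.39 -0.    1.76 -0.02] [0.53730259 0.17573366 0.12817876]
```

View pics/w0.png

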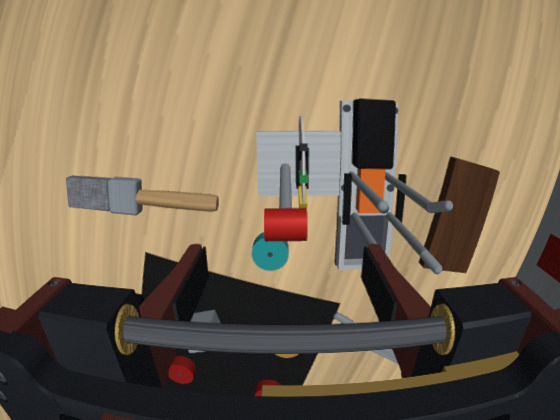

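The wrist view shows the knob at (285,224), centred between the fingers (mid column about 283), and the lever clear of the rods. I'll pinch it and pull to load.

Run:
```python
from h import *
k=W(f0,knobp(.7617))+DZ
move_l(k,speed=.1); print(st()); close(); print(st())
lever(.7617,0); 
move_l(W(f0,knobp(-.04))+DZ,speed=.04); hold(.2);print(st())
s=state()['ee_pos'];gripper_open(); move_l(s+[0,0,.08],speed=.2); print(st())
snap('wrist','w1');move_to([.5,-.1,.3],quat(f0[2]-np.pi/2*0+np.pi) if 0 else best([.5,-.1,.3],[f0[2]]));snap('top','top2');snap('scene','sc2')
a=cv2.imread('pics/w1.png')[80:300,230:470];b=cv2.imread('pics/sc2.png')[220:370,270:420]
cv2.imwrite('pics/v1.png',np.hstack([cv2.resize(a,(420,385)),cv2.resize(b,(380,385))]))
```

```text
(3.9, array([0.5376, 0.1758, 0.1289]), array([ 0.8,  0.8, -0.1]), 0.0878, 0.0)
(4.83, array([0.5379, 0.1759, 0.1282]), array([ 4.4,  2.1, -2. ]), 0.0295, 30.0)
lever (6.67, array([0.5169, 0.2477, 0.1189]), array([1.8, 3.2, 6.9]), 0.0298, 30.0)
(7.12, array([0.516 , 0.2509, 0.1171]), array([0.1, 3.5, 7.9]), 0.0295, 30.0)
(8.69, array([0.516 , 0.2508, 0.1963]), array([-0.8, -0.3, -0.4]), 0.088, 0.0)
```

View pics/v1.png

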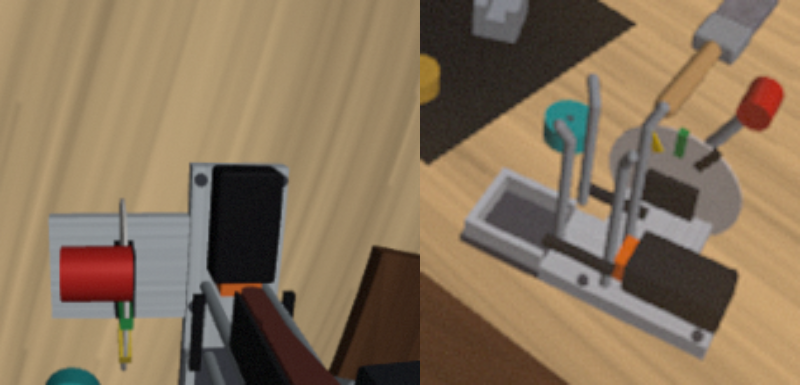

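The lever is now at the black mark, at the right of the crop. I'll measure the knob angle and re-measure the blanks with code.

```bash
cat >> h.py <<'E'
HUE=dict(brass=19,red=1,blue=109,turq=90)
def blobs(im):
    "coloured things of disc size, with world xy of their top face"
    hsv=cv2.cvtColor(im['frame'],cv2.COLOR_BGR2HSV); out=[]
    mat=np.zeros(hsv.shape[:2],bool); mat[150:290,205:460]=1
    for n,h in HUE.items():
        dh=np.abs((hsv[...,0].astype(int)-h+90)%180-90)
        m=(dh<(7 if n=='brass' else 10))&(hsv[...,1]>(125 if n=='brass' else 110))&(hsv[...,2]>50)&mat
        k,_,s,c=cv2.connectedComponentsWithStats(m.astype(np.uint8))
        for i in range(1,k):
            if 150<s[i,4]<420: out.append((n,p3(im,*c[i],.018)[:2].round(4),int(s[i,4])))
    return out
def knobang(im):
    hsv=cv2.cvtColor(im['frame'],cv2.COLOR_BGR2HSV)
    m=((hsv[...,0]<8)|(hsv[...,0]>172))&(hsv[...,1]>140)&(hsv[...,2]>50); m[:,:140]=0;m[:,215:]=0;m[:185]=0;m[245:]=0
    ys,xs=np.nonzero(m);uv=np.array([xs.mean(),ys.mean()])
    T=np.linspace(-.1,1.15,251);e=[np.linalg.norm(proj(im,W(f0,knobp(t)))-uv) for t in T]
    return T[np.argmin(e)].round(3),round(min(e),2),len(xs)
E
python3 - <<'E'
from h import *
for n in('top0','top2'):
    im=load(n);print(n,knobang(im),blobs(im))
E
```

```text
top0 (np.float64(0.75), np.float64(0.34), 130) [('brass', array([ 0.5972, -0.0298]), 286), ('red', array([ 0.6003, -0.1418]), 309), ('red', array([ 0.4624, -0.1374]), 307), ('blue', array([ 0.4605, -0.2533]), 303), ('turq', array([ 0.5399, -0.2257]), 304), ('turq', array([0.5408, 0.0967]), 191)]
top2 (np.float64(0.06), np.float64(0.43), 129) [('brass', array([ 0.5991, -0.0243]), 196), ('turq', array([0.5409, 0.0968]), 196)]
```

The knob reading is 0.06, and the forces show no stop reaction yet. I'll grip again and pull on until the stop pushes back.

```bash
cat >> h.py <<'E'
def yz(): # force in the feeder's y,z and TCP in feeder frame
    s=state();d=s['ee_pos']-[f0[0],f0[1],0];c,n=np.cos(f0[2]),np.sin(f0[2]);F=s['ft_force']
    return np.array([-n*F[0]+c*F[1],F[2]]),np.array([c*d[0]+n*d[1],-n*d[0]+c*d[1],d[2]])
def pull(th,sgn,maxd=.2,lim=15):
    "step on along the arc until the stop pushes back with lim N"
    T=th
    while abs(T-th)<maxd:
        T+=sgn*.02; move_l(W(f0,knobp(T))+DZ,speed=.05); hold(.1); F,p=yz(); a=T-np.pi/6
        ft=-sgn*(F@[-np.cos(a),-np.sin(a)]); print(round(T,3),'tang',ft.round(1),F.round(1),p.round(4))
        if ft>lim: break
    return T
E
python3 - <<'E'
from h import *
k=W(f0,knobp(0))+DZ
move_to(k+[0,0,.07],best(k,[f0[2]]));move_l(k,speed=.1);close();print(yz())
pull(0,-1)
p=state()['ee_pos'];gripper_open();move_l(p+[0,0,.08],speed=.25)
q=best([.35,.35,.3],[f0[2]]);move_to([.35,.35,.3],q)
im=snap('top','top3');print(st()[0],knobang(im),blobs(im))
E
```

```text
(array([ 0.40561122, -0.3227702 ]), array([-0.08978504,  0.08000397,  0.11755608]))
-0.02 tang 2.1 [-1.5  1.6] [-0.0898  0.0814  0.1169]
-0.04 tang 2.8 [-1.3  3.1] [-0.0898  0.0835  0.1158]
-0.06 tang 2.4 [0.2 4.6] [-0.0898  0.0855  0.1147]
-0.08 tang 4.2 [-1.3  5.5] [-0.0898  0.0871  0.1138]
-0.1 tang 10.2 [-5.8  9.4] [-0.0898  0.0872  0.1137]
-0.12 tang 17.4 [-10.9  14.6] [-0.0897  0.0873  0.1137]
17.88 (np.float64(0.01), np.float64(0.92), 92) [('brass', array([ 0.597 , -0.0294]), 294), ('red', array([ 0.6004, -0.1417]), 307), ('red', array([ 0.4625, -0.1373]), 307), ('blue', array([ 0.4605, -0.2533]), 301), ('turq', array([ 0.5399, -0.2258]), 308), ('turq', array([0.5408, 0.0967]), 193)]
```

The stop is felt now at 17 N. Next I'll pick up the brass and look at it above the tower before inserting.

```bash
cat >> h.py <<'E'
UP=.205
def pick(xy):
    p=np.array([*xy,.010]); q=best(p,[f0[2]])
    move_to(p+[0,0,.10],q); move_l(p,speed=.15); close(); g=st(); move_l([*xy,UP],speed=.25); print('picked',g[3],st())
def over(off=(0,0)):
    p=W(f0,(*off,UP)); move_to(p,best(p,[f0[2]])); hold(.15)
E
python3 - <<'E'
from h import *
pick(blobs(load('top3'))[0][1]); over(); print(st()); snap('wrist','w2')
i=cv2.imread('pics/w2.png');cv2.imwrite('pics/v2.png',cv2.resize(i[150:370,150:430],None,fx=2.7,fy=2.7,interpolation=cv2.INTER_CUBIC))
E
```

```text
picked 0.0413 (22.19, array([ 0.5963, -0.0293,  0.2027]), array([ 0.4, -0.6, -2.8]), 0.0413, 30.0)
(23.24, array([0.6259, 0.1923, 0.2051]), array([ 0.3,  0.1, -3. ]), 0.0414, 30.0)
```

View pics/v2.png

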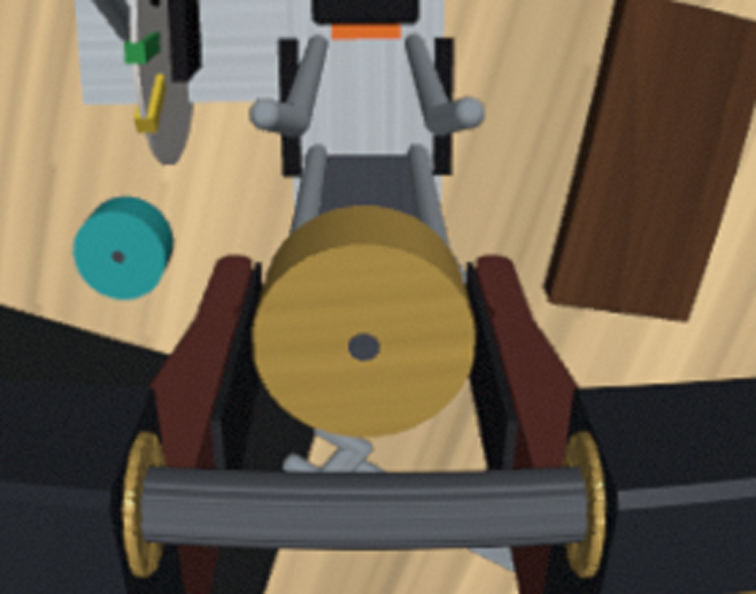

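In the wrist view the brass is centred in x (hole at crop (363,347), rod ends at (265,112) and (467,112), mid 366). I'll compute the y offset from the fisheye model.

```bash
cat >> h.py <<'E'
def pf(im,u,v,z):
    K=im['camera_matrix'];V=np.linalg.inv(im['view']);d=np.array([(u-K[0,2])/K[0,0],(v-K[1,2])/K[1,1]]);r=np.linalg.norm(d)
    ray=np.array([*(np.sin(r)*d/max(r,1e-9)),np.cos(r)])*[1,-1,-1]
    R=V[:3,:3]@ray;c=V[:3,3];return c+R*(z-c[2])/R[2]
E
python3 - <<'E'
from h import *
im=load('w2');g=lambda u,v,z:pf(im,150+u/2.7,150+v/2.7,z)
print(st())
print('disc',g(363,347,.205+.010))
a=g(265,112,.154);b=g(467,112,.154);print('rods',a,b,'pred',W(f0,(-.025,.025,.154)),W(f0,(.025,.025,.154)), np.linalg.norm(a-b),'yaw',np.arctan2(*(b-a)[1::-1]))
print('hole depth-ref',im['view'].round(3).tolist())
print('turq', g(118,257,.02))
print('knob offset')
E
```

```text
(23.29, array([0.6259, 0.1925, 0.2053]), array([ 0.3,  0.4, -2.6]), 0.0416, 30.0)
disc [0.62497235 0.19207866 0.215     ]
rods [0.59418745 0.2140807  0.154     ] [0.64105341 0.22733132 0.154     ] pred [0.59469215 0.21146697 0.154     ] [0.64276697 0.22520785 0.154     ] 0.048703143469275505 yaw 0.2755424272118274
hole depth-ref [[0.962, 0.272, -0.001, -0.653], [-0.26, 0.919, -0.297, 0.015], [-0.08, 0.286, 0.955, -0.371], [0.0, 0.0, 0.0, 1.0]]
turq [0.54170459 0.09742618 0.02      ]
knob offset
```

```bash
cat >> h.py <<'E'
f0=np.array([.6254,.1960,.2784])
def reach(p,speed=.1):
    "line to p, correcting the standing error"
    p=np.array(p,float); move_l(p,speed=speed); hold(.2); e=p-state()['ee_pos']; e[2]=0
    if np.linalg.norm(e)>.0004: move_l(p+e,speed=.05); hold(.2)
def insert(zs=(.175,.165,.155,.145,.138,.130)):
    p=W(f0,(0,0,UP)); reach(p); e0=state()['ft_force']; c=p.copy()
    off=np.zeros(2)
    for z in zs:
        d=np.array([*(c[:2]+off),z]); move_l(d+[*(p[:2]-p[:2]),0],speed=.05); hold(.1)
        s=state(); F=s['ft_force']-e0; print(z,s['ee_pos'].round(4),F.round(1))
        if abs(F[2])>12: return False
    return True
E
python3 - <<'E'
from h import *
print(insert((.175,.16,.15)))
snap('scene','sc4');i=cv2.imread('pics/sc4.png')[170:350,270:420];snap('wrist','w4')
j=cv2.imread('pics/w4.png')[150:330,190:390]
cv2.imwrite('pics/v4.png',np.hstack([cv2.resize(i,(400,480),interpolation=2),cv2.resize(j,(400,480),interpolation=2)]))
E
```

```text
0.175 [0.6256 0.1961 0.1756] [-0.3 -0.8  0.1]
0.16 [0.6254 0.196  0.1601] [-1.1 -0.4  0.1]
0.15 [0.6254 0.196  0.1499] [ 0.  -0.9  1.2]
True
```

View pics/v4.png

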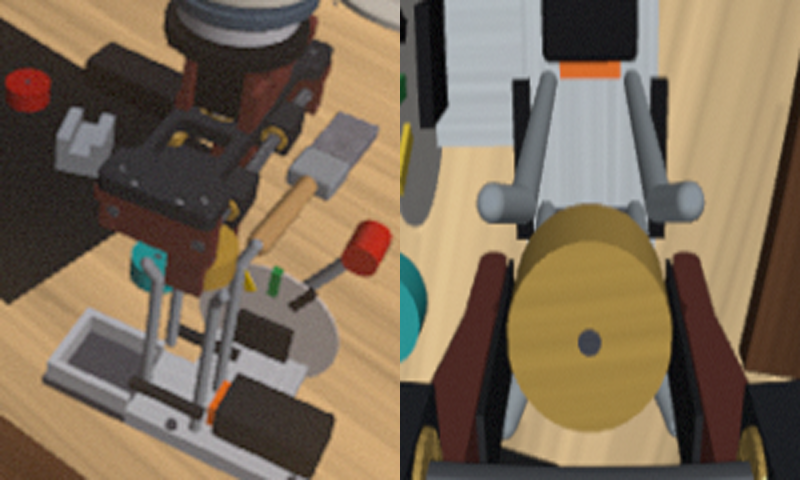

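The scene crop shows the disc inside the splayed rod ends with no contact force, and the wrist view shows it symmetric. I'll go on down and release.

Run:
```python
from h import *
c=W(f0,(0,0,0))
for z in (.142,.136,.130):
    move_l([*c[:2],z],speed=.04);hold(.15);print(z,st())
```

```text
0.142 (26.19, array([0.6254, 0.196 , 0.1421]), array([-0.1,  0.3, -2.2]), 0.0416, 30.0)
0.136 (26.64, array([0.6254, 0.196 , 0.1361]), array([ 0.6, -1.1, -1.8]), 0.0411, 30.0)
0.13 (27.09, array([0.6254, 0.196 , 0.13  ]), array([-0.1, -0.1, -2. ]), 0.0415, 30.0)
```

```bash
cat >> h.py <<'E'
def release():
    c=W(f0,(0,0,0)); gripper_open(); hold(.2); move_l([*c[:2],UP+.01],speed=.2)
E
python3 - <<'E'
from h import *
release(); im=snap('top','t5');print(st(),blobs(im));snap('wrist','w5');snap('scene','sc5')
i=cv2.imread('pics/sc5.png')[170:350,270:420]
j=cv2.imread('pics/w5.png')[120:330,180:400]
cv2.imwrite('pics/v5.png',np.hstack([cv2.resize(i,(400,480),interpolation=2),cv2.resize(j,(400,480),interpolation=2)]))
E
```

```text
(28.77, array([0.625 , 0.1959, 0.2129]), array([-0.5, -0.6, -0.3]), 0.0882, 0.0) [('red', array([ 0.6005, -0.1419]), 314), ('red', array([ 0.4625, -0.1375]), 315), ('blue', array([ 0.4605, -0.2532]), 306), ('turq', array([ 0.5397, -0.2257]), 308), ('turq', array([0.5408, 0.0967]), 193)]
```

View pics/v5.png

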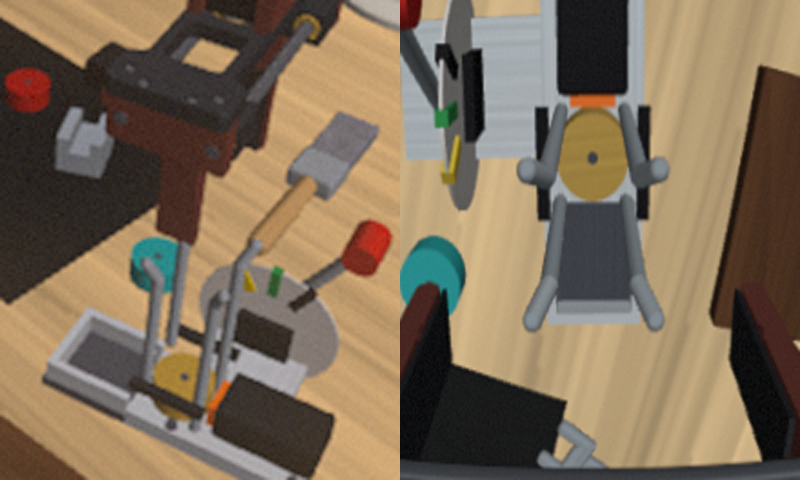

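The brass lies flat on the bed. Now blue, then both reds, with a fresh image before each pick.

Run:
```python
from h import *
im=load('t5')
for col in('blue','red','red'):
    L=blobs(im); c=[b for b in L if b[0]==col]; print(L)
    pick(c[0][1]); g=state()['finger_gap']
    if not .038<g<.045: print('BAD GRIP');break
    over()
    if not insert((.16,.145,.137,.130)): print('BLOCKED');break
    release(); im=snap('top','t6'+col); print(st())
else: print(blobs(im))
snap('wrist','w6');snap('scene','sc6')
i=cv2.imread('pics/sc6.png')[170:350,270:420]
j=cv2.imread('pics/w6.png')[120:330,180:400]
cv2.imwrite('pics/v6.png',np.hstack([cv2.resize(i,(400,480),interpolation=2),cv2.resize(j,(400,480),interpolation=2)]))
```

```text
[('red', array([ 0.6005, -0.1419]), 314), ('red', array([ 0.4625, -0.1375]), 315), ('blue', array([ 0.4605, -0.2532]), 306), ('turq', array([ 0.5397, -0.2257]), 308), ('turq', array([0.5408, 0.0967]), 193)]
picked 0.0414 (33.19, array([ 0.46  , -0.2529,  0.2031]), array([-0.6,  0.1, -2.2]), 0.0412, 30.0)
0.16 [0.6256 0.196  0.1607] [ 0.2 -0.6 -0.2]
0.145 [0.6254 0.196  0.1451] [ 0.6  0.3 -1.4]
0.137 [0.6253 0.196  0.1369] [ 2.  -0.2 -0.8]
0.13 [0.6254 0.196  0.1299] [ 0.5 -0.7 -0.6]
(39.72, array([0.6249, 0.1959, 0.2129]), array([ 0.3, -0.5, -0.7]), 0.088, 0.0)
[('red', array([ 0.6005, -0.1417]), 314), ('red', array([ 0.4625, -0.1376]), 315), ('turq', array([ 0.5398, -0.2258]), 311), ('turq', array([0.541 , 0.0967]), 194)]
picked 0.041 (43.58, array([ 0.6   , -0.1416,  0.2029]), array([-0.6,  0. , -1.6]), 0.0412, 30.0)
0.16 [0.6256 0.1961 0.1607] [ 0.4 -0.9  0.1]
0.145 [0.6254 0.196  0.1451] [-0.2 -0.9 -0.3]
0.137 [0.6254 0.196  0.1369] [-0.5 -0.5 -0.3]
0.13 [0.6254 0.196  0.1299] [-0.6 -0.   0.5]
(49.64, array([0.625 , 0.1959, 0.2129]), array([ 0.2, -0.5,  0. ]), 0.0874, 0.0)
[('red', array([ 0.4625, -0.1374]), 313), ('turq', array([ 0.5397, -0.2259]), 311), ('turq', array([0.5408, 0.0967]), 191)]
picked 0.0412 (53.61, array([ 0.4619, -0.1372,  0.2031]), array([-0.6,  0.7, -1.8]), 0.0413, 30.0)
0.16 [0.6256 0.1961 0.1607] [-0.3 -0.6 -0.3]
0.145 [0.6254 0.196  0.1451] [ 0.2  0.2 -0.2]
0.137 [0.6254 0.196  0.1369] [ 0.3  0.5 -0.6]
0.13 [0.6253 0.196  0.1299] [ 0.6 -0.3  0.3]
(59.77, array([0.625 , 0.1959, 0.2129]), array([-0.2,  0.2,  0. ]), 0.0879, 0.0)
[('turq', array([ 0.5398, -0.2259]), 310), ('turq', array([0.5409, 0.0969]), 192)]
```

View pics/v6.png

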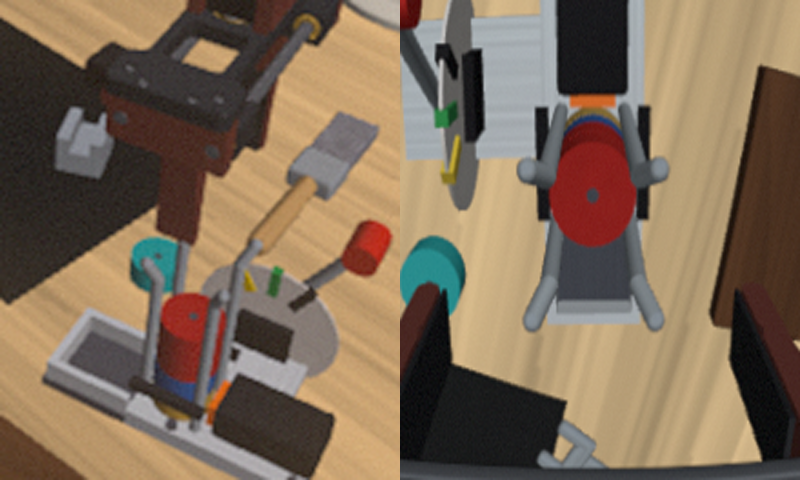

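All four are stacked: brass, blue, red, red. I'll push the lever to the feed stop.

Run:
```python
from h import *
k=W(f0,knobp(0))+DZ; p=W(f0,(-.09,.08,.24))
move_to(p,best(p,[f0[2]])); reach(k+[0,0,.05]);move_l(k,speed=.08);hold(.2);close();print(st(),yz())
lever(0,.98,10)
T=pull(.98,1,maxd=.2,lim=14); print(T)
F,q=yz(); np.save('stop.npy',q); print('offset',q-knobp(np.pi/3),st())
snap('scene','sc7');snap('top','t7');print(knobang(load('t7')))
i=cv2.imread('pics/sc7.png')[170:350,270:420];j=cv2.imread('pics/t7.png')[130:240,130:230]
cv2.imwrite('pics/v7.png',np.hstack([cv2.resize(i,(400,480),interpolation=2),cv2.resize(j,(400,440),interpolation=2)[:480] if 0 else cv2.resize(j,(400,480),interpolation=2)]))
```

```text
(63.41, array([0.5168, 0.2482, 0.1176]), array([ 0.2, -0. , -0.3]), 0.0297, 30.0) (array([-0.06371253, -0.25396669]), array([-0.09005269,  0.08002649,  0.11761038]))
lever (66.16, array([0.5436, 0.1565, 0.123 ]), array([ 0.2, -2. ,  9.2]), 0.0298, 30.0)
1.0 tang 2.8 [-1.9  9.8] [-0.0894 -0.0168  0.1224]
1.02 tang 3.7 [-1.3 10.2] [-0.0894 -0.0185  0.1217]
1.04 tang 3.9 [-1.3 10.1] [-0.0894 -0.0203  0.1208]
1.06 tang 4.3 [-1.1 10.3] [-0.0894 -0.0222  0.1199]
1.08 tang 3.8 [-2.3 10.9] [-0.0894 -0.024   0.1189]
1.1 tang 4.2 [-2.6 11.7] [-0.0894 -0.0259  0.1179]
1.12 tang 4.5 [-2.6 11.9] [-0.0893 -0.0277  0.1169]
1.14 tang 4.6 [-2.4 11.3] [-0.0893 -0.0294  0.1158]
1.16 tang 4.6 [-3.  11.7] [-0.0893 -0.0312  0.1147]
1.18 tang 3.9 [-4.  11.6] [-0.0893 -0.0329  0.1135]
1.1800000000000002
offset [ 0.00069508 -0.01290203 -0.00807935] (69.66, array([0.5486, 0.1398, 0.1135]), array([-0.9, -4.4, 11.6]), 0.0293, 30.0)
(np.float64(-0.1), np.float64(nan), 0)h.py:48: RuntimeWarning: Mean of empty slice.
  ys,xs=np.nonzero(m);uv=np.array([xs.mean(),ys.mean()])
  ret = ret.dtype.type(ret / rcount)
```

View pics/v7.png

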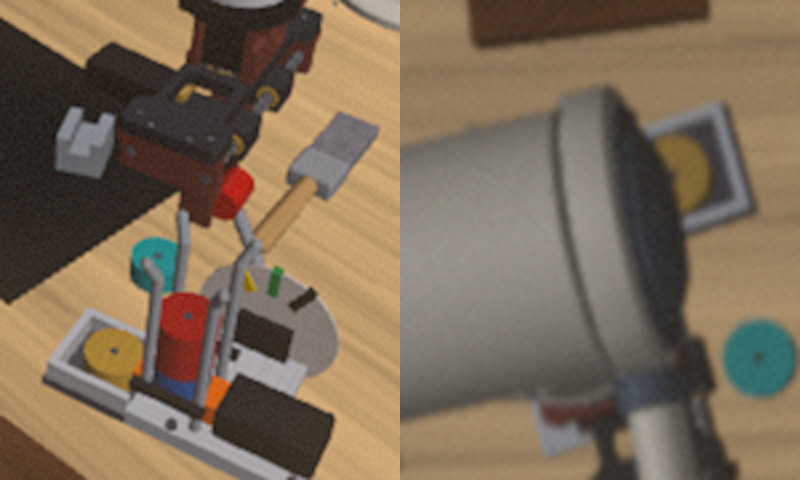

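The brass is in the nest at (110,355) in the left crop, but the knob slips in the grip and lags behind. I'll re-grip and finish to the stop, measuring the knob with the wrist camera.

```bash
cat >> h.py <<'E'
def knobw(im):
    "lever angle from the wrist view: red blob nearest the expected knob, by the ray on the plane of its height"
    hsv=cv2.cvtColor(im['frame'],cv2.COLOR_BGR2HSV)
    m=((hsv[...,0]<8)|(hsv[...,0]>172))&(hsv[...,1]>170)&(hsv[...,2]>90)
    k,_,s,c=cv2.connectedComponentsWithStats(m.astype(np.uint8)); r=[]
    for i in range(1,k):
        if s[i,4]<100: continue
        T=np.linspace(-.1,1.2,261)
        e=[np.linalg.norm((pf(im,*c[i],knobp(t)[2])-W(f0,knobp(t)))[:2]) for t in T]
        r.append((round(min(e),4),T[np.argmin(e)].round(3),c[i].round(0),int(s[i,4])))
    return sorted(r,key=lambda q:q[0])[:3]
def away(th=None):
    p=state()['ee_pos'].copy(); gripper_open(); move_l([p[0],p[1],.215],speed=.2)
    if th is None: q=W(f0,(-.09,-.04,.215)); move_l(q,speed=.2); hold(.2)
E
python3 - <<'E'
from h import *
print('check w1 (near .05), w0 (.76):',knobw(load('w1')),knobw(load('w0')))
away(); im=snap('wrist','w8'); print(st(),knobw(im))
E
```

```text
check w1 (near .05), w0 (.76): [(np.float64(0.0007), np.float64(0.07), array([285., 235.]), 1170)] [(np.float64(0.0009), np.float64(0.77), array([285., 224.]), 1299), (np.float64(0.1741), np.float64(1.135), array([181., 370.]), 497)]
(71.94, array([0.5498, 0.1328, 0.2148]), array([ 0.9, -0.1,  0.6]), 0.0878, 0.0) [(np.float64(0.0007), np.float64(1.015), array([285., 187.]), 1130), (np.float64(0.0759), np.float64(0.74), array([386., 165.]), 1451)]
```

Run:
```python
from h import *
k=W(f0,knobp(1.015))+DZ
reach([k[0],k[1],.2]);move_l(k,speed=.08);hold(.2);close();print(yz())
print(pull(1.015,1,maxd=.17,lim=14))
away(); im=snap('wrist','w9'); print(st(),knobw(im))
```

```text
(array([-0.77146781, -1.3600518 ]), array([-0.0894973 , -0.01715494,  0.11920274]))
1.035 tang 3.9 [3.4 1.8] [-0.0895 -0.0182  0.1187]
1.055 tang 3.5 [3.2 1.5] [-0.0894 -0.0198  0.1179]
1.075 tang 4.5 [4.  2.2] [-0.0894 -0.0215  0.1171]
1.095 tang 11.3 [9.1 6.7] [-0.0894 -0.0216  0.117 ]
1.115 tang 18.6 [14.8 11.4] [-0.0894 -0.0217  0.117 ]
1.115
(78.77, array([0.5496, 0.1332, 0.2146]), array([-0.1,  0.4, -0.2]), 0.0878, 0.0) [(np.float64(0.0007), np.float64(1.06), array([285., 192.]), 1108), (np.float64(0.0759), np.float64(0.74), array([386., 166.]), 1454)]
```

The feed stop is reached: 18 N tangential, and the knob reads 1.06 against 1.047. Now back to idle.

Run:
```python
from h import *
def grip(th):
    k=W(f0,knobp(th))+DZ; reach([k[0],k[1],.2]);move_l(k,speed=.08);hold(.2);close()
grip(1.047); lever(1.047,.5,8); hold(.2); print(yz())
away(1); q=W(f0,(-.09,-.03,.215)); move_l(q,speed=.2); hold(.2)
im=snap('wrist','w10');print(st(),knobw(im))
i=im['frame'][60:300,180:460];cv2.imwrite('pics/v10.png',cv2.resize(i,None,fx=2.5,fy=2.5,interpolation=2))
```

```text
lever (83.67, array([0.5304, 0.2018, 0.1309]), array([ 5.1, -1.4, -2.1]), 0.0294, 30.0)
(array([-2.63364614, -2.53346598]), array([-0.08975944,  0.03172127,  0.13097156]))
(86.16, array([0.5468, 0.1435, 0.2148]), array([0.3, 0.4, 0.4]), 0.0881, 0.0) [(np.float64(0.0006), np.float64(0.595), array([285., 152.]), 1232), (np.float64(0.0756), np.float64(0.685), array([386., 171.]), 1399)]
```

View pics/v10.png

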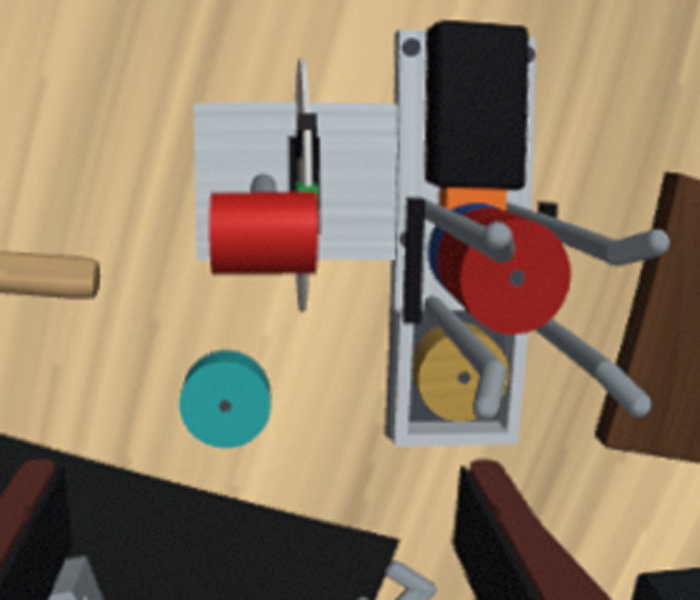

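The brass is flat in the nest at crop (462,377), with blue and the reds in the tower. The lever reads 0.595, and the feed-stop bias puts the true angle near 0.58, so it needs a small correction.

Run:
```python
from h import *
def look(n):
    q=W(f0,(-.09,-.03,.215)); move_l(q,speed=.2); hold(.2); r=knobw(snap('wrist',n))[0][1]-.013; print('lever',r); return r
th=.582
for n in range(3):
    k=W(f0,knobp(th))+DZ; reach([k[0],k[1],.2]);move_l(k,speed=.08);hold(.2);close()
    g=.5236+(.5236-th)*.35
    lever(th,g,3); hold(.2); away(1); th=look('w11_%d'%n)
    if abs(th-.5236)<.012: break
p=[.4,-.1,.3]; move_to(p,best(p,[f0[2]])); snap('scene','sc11'); p=[.33,.0,.3]
t=snap('top','t11'); print(blobs(t),knobang(t))
i=cv2.imread('pics/sc11.png')[190:370,270:420];j=t['frame'][130:240,130:230]
cv2.imwrite('pics/v11.png',np.hstack([cv2.resize(i,(400,480),interpolation=2),cv2.resize(j,(400,440),interpolation=2) if 0 else cv2.resize(j,(400,480),interpolation=2)]))
```

```text
lever (90.41, array([0.5305, 0.2015, 0.131 ]), array([ 3.9, -2.8, -0.3]), 0.0298, 30.0)
lever 0.522
[('turq', array([ 0.5399, -0.2258]), 308), ('turq', array([0.5409, 0.0966]), 193)] (np.float64(0.53), np.float64(0.06), 139)
```

View pics/v11.png

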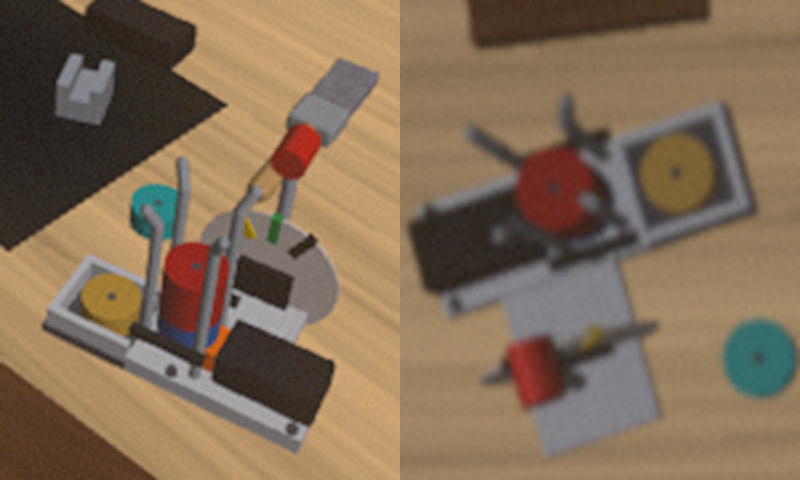

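The lever is upright at the green mark (0.522 from the wrist view, 0.53 from the top view). The brass is in the nest, blue, red and red are in the tower, and the robot is clear.

```bash
python3 -c "
from h import *
print(st()); print(job_done())"
```

```text
(94.12, array([ 0.4005, -0.0993,  0.2992]), array([0.2, 0.3, 0.3]), 0.0878, 0.0)
the job is handed in; nothing more can be done
None
```

I handed the job in at about 94 s: the brass blank is in the nest, the blue and two red blanks are still stacked in the tower, and the lever is back at idle (about 0.52–0.53 rad, target 0.524).

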